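Rehang the dipping basket on the drying stand

TASK

Take the wire dipping basket, with the plaster press mould lying in it, off the hook it hangs on and hang it on the hook of the green stand, not the yellow one. Carry it level, do not set it down anywhere on the way, and leave it hanging still and straight with the mould still in it.

Things in the scene. Friction and masses are not known exactly. Their poses are not given: they have to be found in the camera images.
- basket: Wire basket 86x102x42 mm (x,y,z), floor 4 mm; origin: middle of underside, z up. Rigid closed wire bail (6 mm) in plane x=0: sides at y=+-48, from 80 mm up sloping 45 deg to a peak 125 mm up (centre line). Hangs by the peak from the dark grey stand's hook, like the green one, tip at basket -x (within 6 deg). Take off: raise about 30 mm, draw along -x at least 80 mm. 0.3 to 0.5 kg with load.
- basket_grip (a point): Middle of the upright wooden grip on the bail's peak, 158 mm straight above the basket's origin, axes as the basket's. Grip 24 x 24 mm square, 50 mm tall (25 mm above and below this point). Best taken from above by its +y and -y faces, fingers in line with the bail, so that they stay beside the hook, which runs along x from 20 mm below the grip's foot to about its foot.
- green_stand: Fixed target stand, green. Origin on table straight under the hook's dip. Hook: 8 mm bar in plane y=0, centre line tip (x -22, z 191 mm), dip (0, 175), (25, 191), level to post at x=85; top 203 mm. Base 90 wide, x -40 to 110, 14 high. Hung basket: origin over this origin, 60 mm up. Bring it in along +x from the tip side 30 mm higher, bail peak passing over the tip, then lower.
- yellow_stand: Fixed empty stand of the same shape, size and axes as the green one, but painted yellow: the wrong one. Origin on the table straight below the dip of its hook. All hooks point roughly to the robot (-x, within 15 degrees). It may stand between the other two: carry the basket past on the robot's side of its hook tip.
- mould: Small grey plaster press mould, 61 x 76 x 28 mm, lying flat and loose on the basket's floor, up to 7 mm off its middle. Origin: middle of its underside. It rides in the basket and is not gripped.
Not all that is in view belongs to the job. Leave any pink look-alike of the mould alone.

How it is judged (in metres and radians):
On the way:
1. the basket is off its first hook, carried at least 60 mm away from where it hung (distance of basket from where it was at the start of the episode above 0.06 m), for 0.1 s.
At the end, for the whole second after the job is handed in: The basket hangs by its bail from the green stand's hook: origin within 18 mm sideways of the stand's origin and 48 to 70 mm above the table, within 10 degrees of level, its weight on the hook, at rest, with the mould lying in it (origins within 30 mm) (horizontal distance between basket and green_stand below 0.018 m and height (world z) of basket between 0.048 and 0.07 m and angle between basket's own z axis and vertical below 0.175 rad and contact force between basket and green_stand above 0.5 N and linear speed of basket below 0.03 m/s and distance between mould and basket below 0.03 m); the robot touches nothing.
It fails at once if the basket is tipped more than 20 degrees (angle between basket's own z axis and vertical above 0.35 rad).
It fails at once if the basket is set down or dropped (its underside lower than 25 mm above the table) (height (world z) of basket below 0.025 m).
It fails at once if the basket is hung on the yellow stand's hook (horizontal distance between basket and yellow_stand below 0.02 m and height (world z) of basket below 0.07 m and contact force between basket and yellow_stand above 0.5 N).
It also fails if it takes over 48 s, if anything falls off the work surface, if the arm or the gripper's body presses on something with over 40 N, if the wrist force passes 120 N, or if a joint passes its speed limit or range.

ROBOT

A 6-joint arm with a two-finger parallel gripper is mounted at the origin on a cart in front of the work surface, level with it; the furniture and walls round the work are solid. World frame = base frame: x ahead of the robot, y to its left, z up, the work surface at z = 0. Lengths are in mm, angles in degrees, forces in N, time in s.
With the tool pointing down it reaches from about 325 to 925 mm from the base axis. Payload 3.1 kg.
Tool frame: the origin (TCP) lies on the front face of the gripper's body, between the roots of the fingers; the fingertips stand 73 mm ahead of it and the grasp point (between the pads) lies 54 mm ahead of it (tips_ahead is the distance from the TCP to the fingertips, in mm); z points along the fingers, x is the direction in which the jaws open and shut, and the axes are right-handed (so a half turn about z gives the same grasp; the last joint's range is limited). The gripper opens to 85 mm and grips with 20 to 120 N. Pads are 22 mm wide; open, the fingers measure 114 mm over their backs; the gripper's body (76 mm by 85 mm) begins 54 mm behind the grasp point. The pads swing forward as they close: fully open they stand 13 mm farther back than shut.
Start: joints at [63.415, 12.427, 92.441, -0, 75.132, -6.429], TCP at [215.35, 586.74, 303.9] pointing down, gripper open.
Joint ranges: [-157.48, 157.48], [-44.54, 120.13], [17.64, 146.25], [-64.5, 244.5], [7.68, 150.69], [-147.95, 147.95]. Speed limits (degrees/s): [159.86, 159.86, 180, 180, 180, 180].

INTERFACE

Orientations are given as a 3x3 rotation matrix whose columns are the frame's x, y, z axes.
In Python, from rig import get_obs, camera, camera_params, hand_in, tips_ahead gives the robot as it stands.
- The arm moves only by the shell command python3 -m pendant 'ROWS' [OPENING] [FORCE]. ROWS is JSON, a list of rows, each an object with "dp": the shift along the tool's x, y, z in mm, a list of three; "roll": the turn about the tool's z in degrees. A call has 1 to 12 rows; each row shifts and turns the pose as measured when the row begins, along the tool's axes as they then stand; what a row does not reach is not made up. A row lasts 1/8 s, in which the tool goes at most 62.5 mm and 10.7 degrees, less where a joint would pass 70% of its speed; a pose out of reach is approached as far as the arm can. A call is refused whole if a number of a shift passes 62.5 or a number of a turn 10.7, either way. A call with a gripper value outside its range is refused whole. OPENING is the finger opening in mm, from 0 to 85.4, set as the call begins (- or left out, the last holds). The fingers move at their own pace and stop on an object; FORCE is the grip in N (left out, the last holds). Time passes only in rows, so rows that do not move let the fingers close. It gives the time, the measured TCP pose, the force and the opening at its end, in the units of the state.
- get_obs(): the state, without advancing time (a new reading comes with each control period).
- camera(name): name is "side" or "top" or "wrist"; returns the picture (384x512x3 uint8, blue, green, red); there is no depth.
- camera_params(name): a dict with "vfov" (degrees; the focal length in pixels is half the picture's height over the tangent of half this angle, whatever the lens; pixels are square), "cx", "cy" (the principal point, pixels), "D" ([k1, k2, p1, p2, k3] as OpenCV has them; the pictures are not rectified), "R" (3x3) and "t" (3): a world point X has camera coordinates R X + t; the wrist camera has in their place "tool_from_camera" (4x4, takes a point from camera to tool coordinates, whose origin is the TCP and whose axes are the tool frame's). Camera axes: x right, y down, z forward; pixel columns grow to the right and rows downward; lengths in mm; the calibration is good to about 2 mm. A picture is of the moment at which its call begins: read the wrist's pose just before it. camera_params takes no time and is no camera call.
- hand_in(): hands the job in, once; it reports no verdict.
The state is a dict: "t": time; "joint_pos": joint angles; "joint_velocities": joint speeds; "effort": joint torques, N m; "ee_pos": TCP position; "ee_rot": TCP orientation; "ft_force": force on the tool from outside, world axes, zero at the start; "torque": the same for the moment, N m; "width": finger opening in mm.
Only numpy, scipy, OpenCV 4.12 (cv2) and the standard library are available. Lean on these libraries where they do the work, as an engineer would, in place of code of your own. Each camera call takes 0.05 s, during which the arm holds its last target. There are 200 camera calls.

## Working session

There is one attempt and no reset: what is moved stays moved. The work goes in short steps, Python scripts to look and compute and a shell command to move; the robot and the scene stay as the last step left them, time stands still between calls to the robot, and variables do not carry over. Pictures are saved under pics/ and viewed, about 8 in all and at most 12, crops included, and the job is handed in when it is done.

```bash
mkdir -p pics
python3 - <<'E'
from rig import *
import cv2,numpy as np
o=get_obs();print(o['t'],o['ee_pos'],np.round(o['ee_rot'],3).tolist(),o['width'],o['ft_force'])
for n in('side','top'):
    cv2.imwrite(f'pics/{n}0.png',camera(n)); p=camera_params(n);print(n,{k:np.round(v,3).tolist() for k,v in p.items()})
p=camera_params('wrist');print({k:np.round(v,3).tolist() for k,v in p.items()})
E
```

```text
0.0 [215.0353488  586.14061397 302.5425135 ] [[0.345, 0.939, -0.001], [0.939, -0.345, -0.002], [-0.002, -0.0, -1.0]] 85.43844896144847 [-0.10754523 -0.06151619 -1.07545925]
side {'vfov': 53.455, 'cx': 259.384, 'cy': 196.168, 'D': [-0.113, 0.0, 0.0, 0.0, 0.0], 'R': [[0.998, -0.058, -0.007], [-0.038, -0.547, -0.836], [0.045, 0.835, -0.549]], 't': [-492.46, 187.761, 988.24]}
top {'vfov': 56.99, 'cx': 253.112, 'cy': 188.813, 'D': [0.024, 0.0, 0.0, 0.0, 0.0], 'R': [[0.026, -0.999, -0.024], [-0.997, -0.024, -0.07], [0.07, 0.026, -0.997]], 't': [104.072, 510.649, 1042.502]}
{'vfov': 61.464, 'cx': 260.085, 'cy': 190.897, 'D': [-0.079, 0.0, 0.0, 0.0, 0.0], 'tool_from_camera': [[1.0, 0.0, -0.0, 0.982], [-0.0, 0.954, 0.3, -76.317], [0.0, -0.3, 0.954, -69.83], [0.0, 0.0, 0.0, 1.0]]}
```

View pics/side0.png

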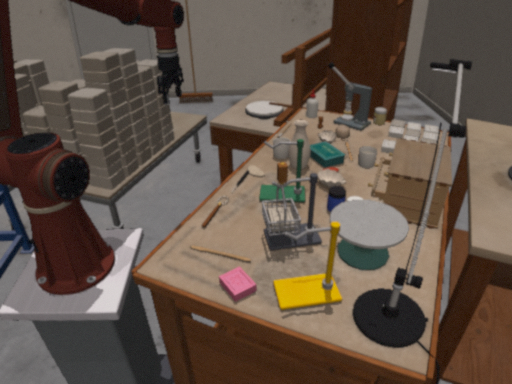

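View pics/top0.png

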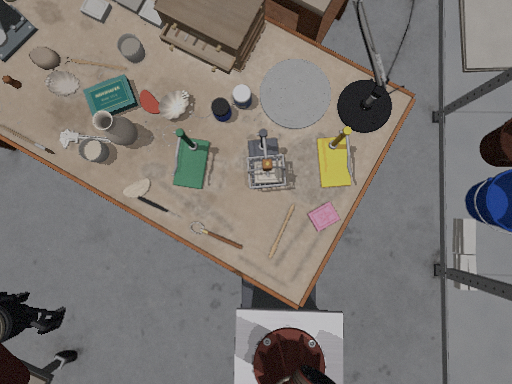

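The side view shows the basket on the dark stand (grip near 283,172), the green stand behind it (base 283,193) and the yellow one in front (305,292). In the top view the grip is near (267,164), the green base near (191,163) and the yellow base near (335,162). Possible mix-ups are the green and yellow stands, and the pink block at top (324,216), which is the look-alike. Next I'll take one close crop of each.

Run:
```python
import cv2
a=cv2.imread('pics/top0.png')[115:205,160:300];cv2.imwrite('pics/topc.png',cv2.resize(a,None,fx=5.5,fy=5.5,interpolation=cv2.INTER_CUBIC))
a=cv2.imread('pics/side0.png')[130:260,240:360];cv2.imwrite('pics/sidec.png',cv2.resize(a,None,fx=4.5,fy=4.5,interpolation=cv2.INTER_CUBIC))
```

```text
(no output)
```

View pics/topc.png

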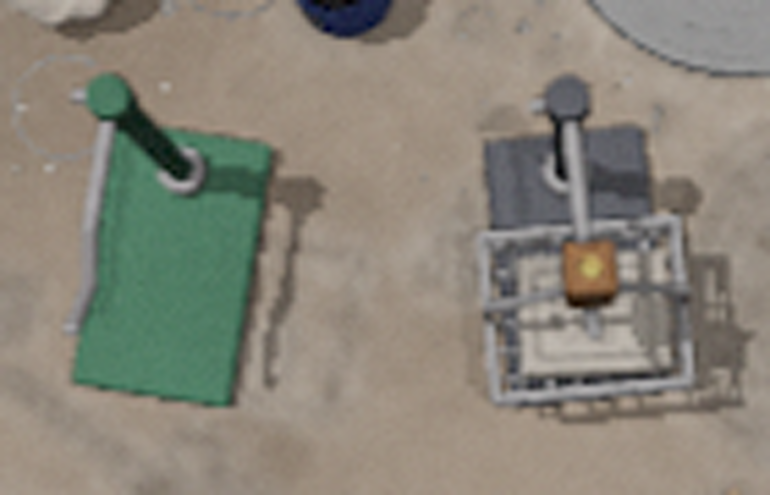

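View pics/sidec.png

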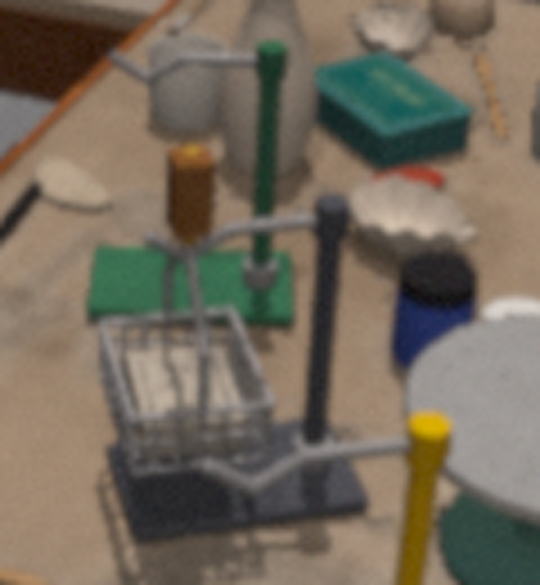

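```bash
cat > h.py <<'E'
import numpy as np,cv2
from rig import *
from scipy.optimize import least_squares
def K(p):
    f=192/np.tan(np.radians(p['vfov']/2)); return np.array([[f,0,p['cx']],[0,f,p['cy']],[0,0,1.]])
def proj(n,X):
    p=camera_params(n); return cv2.projectPoints(np.array(X,float).reshape(-1,1,3),cv2.Rodrigues(np.array(p['R']))[0],np.array(p['t'],float),K(p),np.array(p['D'],float))[0].reshape(-1,2)
def uncrop(U,s,o): return (np.array(U,float)+.5)/s-.5+o
def world(q,L):
    c,s=np.cos(q[3]),np.sin(q[3]);return np.array(L,float)@np.array([[c,s,0],[-s,c,0],[0,0,1]])+q[:3]
def fit(obs,zfix=None,q0=(450,0,0,0)):
    def r(q):
        q=np.array(q) if zfix is None else np.array([q[0],q[1],zfix,q[2]])
        return np.concatenate([(proj(n,world(q,L))-P).ravel() for n,L,P in obs])
    x0=np.array(q0,float) if zfix is None else np.array([q0[0],q0[1],q0[3]])
    s=least_squares(r,x0,x_scale=[1,1,.01] if zfix is not None else [1,1,1,.01],loss='soft_l1');return s.x,r(s.x).reshape(-1,2).round(1)
E
python3 - <<'E'
from h import *
T=lambda U:uncrop(U,5.5,(160,115)); S=lambda U:uncrop(U,4.5,(240,130))
g=[('top',[(-22,0,191),(85,0,203),(-40,45,14),(-40,-45,14),(110,-45,14)],T([(71,328),(108,95),(73,382),(232,405),(272,150)])),
('side',[(-22,0,191),(0,0,175),(25,0,191),(85,0,203),(-40,45,14),(110,45,14),(-40,-45,14)],S([(112,55),(150,78),(182,62),(270,48),(95,247),(293,253),(90,303)]))]
for o in(g,g[:1],g[1:]):
    x,r=fit(o,0,(500,150,0,0));print('green',x[:2].round(1),np.degrees(x[2]).round(1));print(r.tolist())
b=[('top',[(0,0,183),(-43,51,42),(-43,-51,42),(43,-51,42),(43,51,42)],T([(590,267),(495,402),(690,388),(680,219),(482,237)])),
('side',[(0,0,183),(0,0,133),(-43,51,42),(-43,-51,42),(43,-51,42),(43,51,42)],S([(191,150),(190,238),(102,320),(135,463),(272,405),(236,312)]))]
for o in(b,b[:1],b[1:]):
    x,r=fit(o,60,(480,0,0,0));print('basket',x[:2].round(1),np.degrees(x[2]).round(1));print(r.tolist())
x,r=fit(b,None,(480,0,60,0));print(x,r.tolist())
E
```

```text
green [551.3 313. ] -7.8
[[0.5, -0.5], [0.1, -0.5], [-0.8, -0.3], [-0.6, 0.3], [0.5, -1.8], [0.2, 0.8], [-1.1, 0.6], [-0.1, -0.3], [0.2, -0.2], [-0.4, -0.6], [-0.5, -0.4], [-1.4, 1.4]]
green [550.  312.7] -7.4
[[0.7, -0.0], [-0.1, 0.0], [-0.7, 0.3], [-0.4, 0.6], [0.4, -1.5]]
green [552.5 314.5] -8.8
[[0.6, 0.5], [-0.8, 0.4], [0.3, -0.5], [0.5, -0.2], [0.2, -1.0], [0.0, -0.3], [-1.3, 1.0]]
basket [554.7  79.1] 5.6
[[0.3, -0.2], [-0.5, -0.7], [0.9, -0.8], [0.3, -0.9], [-0.3, -1.4], [-0.5, 1.2], [-0.8, -1.1], [-0.9, 0.7], [-1.9, -9.1], [0.4, 0.5], [-0.5, -0.4]]
basket [552.6  79.4] 5.7
[[0.1, 0.7], [-0.6, 0.1], [0.8, -0.1], [0.1, -0.1], [-0.4, -0.6]]
basket [556.5  78.2] 6.4
[[0.3, 1.3], [-0.0, -1.0], [-0.4, 1.0], [-0.8, -8.8], [1.3, 0.5], [-0.0, -0.3]]
[5.54769249e+02 7.93448982e+01 5.88863911e+01 9.85566705e-02] [[0.2, -0.2], [-0.5, -0.7], [0.8, -0.9], [0.1, -0.9], [-0.4, -1.3], [-0.5, 1.5], [-0.8, -0.8], [-0.9, 1.0], [-1.8, -8.8], [0.4, 0.8], [-0.5, -0.1]]
```

```bash
cat >> h.py <<'E'
BASK=np.array([554,79.1]);BY=5.7;GR=np.array([551,313.]);GY=-7.8
def to(p,yaw):
    "remaining dp in tool axes to world p; roll to have tool x at yaw+90"
    o=get_obs();R=np.array(o['ee_rot']);d=R.T@(np.array(p)-o['ee_pos'])
    a=(yaw+90-np.degrees(np.arctan2(R[1,0],R[0,0]))+180)%360-180
    print('t',round(o['t'],2),'pos',np.round(o['ee_pos'],1),'dp',d.round(1),'roll',round(-a,1),'w',round(o['width'],1),'ft',np.round(o['ft_force'],1),'tilt z',R[:,2].round(3))
E
python3 -m pendant '[{"dp":[0,0,-16],"roll":-8.7},{"dp":[0,0,-16],"roll":-8.7},{"dp":[0,0,-16],"roll":-8.7},{"dp":[0,0,0],"roll":0}]'
python3 -c "
from h import *
print(tips_ahead(24) if callable(tips_ahead) else tips_ahead)
to([*BASK,345],BY)"
```

```text
t: 0.6
ee_pos: [214.4, 584.9, 347.9]
ee_rot: [[-0.116, 0.993, -0.004], [0.993, 0.116, -0.008], [-0.008, -0.005, -1.0]]
ft_force: [0.2, -0.3, 0.3]
width: 85.5
72.6
t 0.6 pos [214.4 584.9 347.9] dp [-541.8  278.4    5.7] roll 1.0 w 85.5 ft [ 0.2 -0.3  0.3] tilt z [-0.004 -0.008 -1.   ]
```

```bash
python3 -m pendant '[{"dp":[-45,23,0],"roll":0},{"dp":[-45,23,0],"roll":0},{"dp":[-45,23,0],"roll":0},{"dp":[-45,23,0],"roll":0},{"dp":[-45,23,0],"roll":0},{"dp":[-45,23,0],"roll":0},{"dp":[-45,23,0],"roll":0},{"dp":[-45,23,0],"roll":0},{"dp":[-45,23,0],"roll":0},{"dp":[-45,23,0],"roll":0},{"dp":[-40,20,0],"roll":0},{"dp":[0,0,0],"roll":0}]' >/dev/null
python3 -c "
from h import *
to([*BASK,345],BY)"
```

```text
t 2.1 pos [517.3 106.7 335.2] dp [-30.7  34.  -10.1] roll -0.9 w 85.6 ft [-0.3  0.4  0.4] tilt z [-0.02  -0.017 -1.   ]
```

```bash
python3 -m pendant '[{"dp":[-15,17,0],"roll":0},{"dp":[-15,17,0],"roll":-0.9},{"dp":[0,0,0],"roll":0}]' >/dev/null
python3 -c "
from h import *
to([*BASK,345],BY)
o=get_obs();R=np.array(o['ee_rot']);im=camera('wrist')
p=camera_params('wrist');M=np.array(p['tool_from_camera'])
X=np.array([[*BASK,243],[*BASK,193]]);L=(X-o['ee_pos'])@R;C=(L-M[:3,3])@M[:3,:3]
print(cv2.projectPoints(C.reshape(-1,1,3),np.zeros(3),np.zeros(3),K(p),np.array(p['D'],float))[0].ravel())
cv2.imwrite('pics/w1.png',im)"
```

```text
t 2.48 pos [554.2  79.7 332.3] dp [ -0.7  -0.6 -12.6] roll -0.0 w 85.3 ft [-0.5 -0.3  0.3] tilt z [-0.023 -0.017 -1.   ]
[260.2983761  239.58907605 261.32367963 209.19122473]
```

View pics/w1.png

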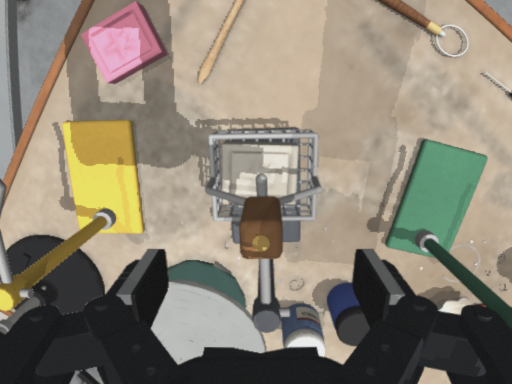

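The grip top is at (261,243), against a prediction of (260,240), so the position holds within about 2 mm. The bail runs along the jaw axis. Going down.

```bash
python3 -m pendant '[{"dp":[1,3.4,10],"roll":0},{"dp":[0,0,10],"roll":0},{"dp":[0,0,10],"roll":0},{"dp":[0,0,10],"roll":0},{"dp":[0,0,10],"roll":0},{"dp":[0,0,8],"roll":0},{"dp":[0,0,0],"roll":0}]' >/dev/null
python3 -c "
from h import *
to([*BASK,274],BY)"
```

```text
t 3.4 pos [553.   82.9 268.3] dp [-3.9  0.4 -5.6] roll 0.1 w 85.7 ft [ 0.   0.7 -0.4] tilt z [-0.028 -0.016 -0.999]
```

```bash
python3 -m pendant '[{"dp":[-3,1,-5],"roll":0},{"dp":[0,0,0],"roll":0}]' >/dev/null
python3 -c "
from h import *
to([*BASK,273],BY)"
python3 -m pendant '[{"dp":[0,0,0],"roll":0},{"dp":[0,0,0],"roll":0},{"dp":[0,0,0],"roll":0},{"dp":[0,0,0],"roll":0},{"dp":[0,0,0],"roll":0},{"dp":[0,0,0],"roll":0},{"dp":[0,0,0],"roll":0},{"dp":[0,0,0],"roll":0}]' 10 50
python3 -c "
from h import *
to([*BASK,273],BY)"
```

```text
t 3.65 pos [555.2  79.8 274.6] dp [-0.5 -1.2  1.6] roll 0.1 w 85.4 ft [-0.3 -0.   0.3] tilt z [-0.026 -0.016 -1.   ]
t: 4.65
ee_pos: [555.9, 79.8, 276.1]
ee_rot: [[-0.101, 0.995, -0.024], [0.995, 0.101, -0.016], [-0.014, -0.025, -1.0]]
ft_force: [0.4, 0.1, 1.0]
width: 23.5
t 4.65 pos [555.9  79.8 276.1] dp [-0.5 -1.9  3.2] roll 0.1 w 23.5 ft [0.4 0.1 1. ] tilt z [-0.024 -0.016 -1.   ]
```

```bash
python3 -m pendant '[{"dp":[0,0,-5],"roll":0},{"dp":[0,0,-6],"roll":0},{"dp":[0,0,-6],"roll":0},{"dp":[0,0,-6],"roll":0},{"dp":[0,0,-6],"roll":0},{"dp":[0,0,-6],"roll":0},{"dp":[0,0,0],"roll":0}]'>/dev/null
python3 -c "
from h import *
to([*BASK,310],BY)
cv2.imwrite('pics/s2.png',cv2.resize(camera('side')[100:280,220:400],None,fx=3,fy=3))"
```

```text
t 5.53 pos [555.2  80.4 310.4] dp [-1.2 -1.3  0.5] roll 0.1 w 23.7 ft [ 0.6 -0.2 -3.3] tilt z [-0.029 -0.016 -0.999]
```

View pics/s2.png

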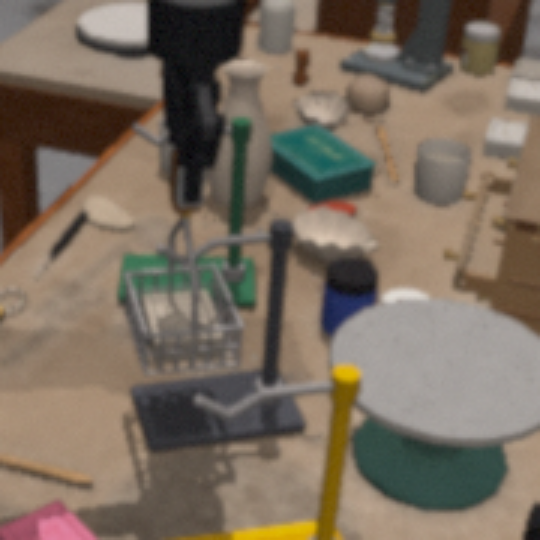

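The side view shows the bail lifted clear of the dark hook, with the basket level and the mould in it. Drawing it back.

```bash
python3 -m pendant '[{"dp":[0,-4,0],"roll":0},{"dp":[0,-8,0],"roll":0},{"dp":[0,-11,0],"roll":0},{"dp":[0,-12,0],"roll":0},{"dp":[0,-12,0],"roll":0},{"dp":[0,-12,0],"roll":0},{"dp":[0,-12,0],"roll":0},{"dp":[0,-12,0],"roll":0},{"dp":[0,-12,0],"roll":0},{"dp":[0,-10,0],"roll":0},{"dp":[0,-6,0],"roll":0},{"dp":[0,-3,0],"roll":0}]'>/dev/null
python3 -c "
from h import *
to([442,328,310],GY)"
```

```text
t 7.08 pos [432.1  68.1 313.5] dp [257.6  36.1  -1.1] roll 13.6 w 23.4 ft [-0.6  0.  -3.8] tilt z [-0.032 -0.016 -0.999]
```

```bash
python3 -m pendant '[{"dp":[7,0,0],"roll":0},{"dp":[15,1,0],"roll":0},{"dp":[22,2,0],"roll":0},{"dp":[25,3,0],"roll":0},{"dp":[25,3,0],"roll":0},{"dp":[25,3,0],"roll":0},{"dp":[25,3,0],"roll":0},{"dp":[25,3,0],"roll":0},{"dp":[25,3,0],"roll":0},{"dp":[22,3,0],"roll":0},{"dp":[15,2,0],"roll":0},{"dp":[7,1,0],"roll":0}]'>/dev/null
python3 -c "
from h import *
to([442,328,310],GY)"
python3 -m pendant '[{"dp":[0,0,0],"roll":0.7},{"dp":[0,0,0],"roll":1.6},{"dp":[0,0,0],"roll":2},{"dp":[0,0,0],"roll":2},{"dp":[0,0,0],"roll":2},{"dp":[0,0,0],"roll":2},{"dp":[0,0,0],"roll":2},{"dp":[0,0,0],"roll":1},{"dp":[0,0,0],"roll":0.3},{"dp":[0,0,0],"roll":0}]'>/dev/null
python3 -c "
from h import *
to([442,328,310],GY)"
```

```text
t 8.57 pos [434.5 326.4 308.7] dp [ 0.7  7.6 -1.6] roll 13.8 w 23.2 ft [ 0.8  0.  -4.2] tilt z [-0.032 -0.012 -0.999]
t 9.82 pos [434.7 324.7 308.6] dp [ 4.3  6.7 -1.7] roll -0.8 w 23.1 ft [ 0.2  0.5 -2.9] tilt z [-0.032 -0.014 -0.999]
```

```bash
python3 -m pendant '[{"dp":[2,0,-1],"roll":-0.8},{"dp":[2,0,-1],"roll":0},{"dp":[0,0,0],"roll":0}]'>/dev/null
python3 -c "
from h import *
to([552.5,313.3,311],GY)
cv2.imwrite('pics/t3.png',cv2.resize(camera('top')[110:210,120:260],None,fx=5.5,fy=5.5,interpolation=cv2.INTER_CUBIC))"
```

```text
t 10.2 pos [435.4 329.1 310.8] dp [ 1.000e-01  1.181e+02 -3.800e+00] roll 0.0 w 23.4 ft [ 0.   0.1 -4.5] tilt z [-0.032 -0.014 -0.999]
```

View pics/t3.png

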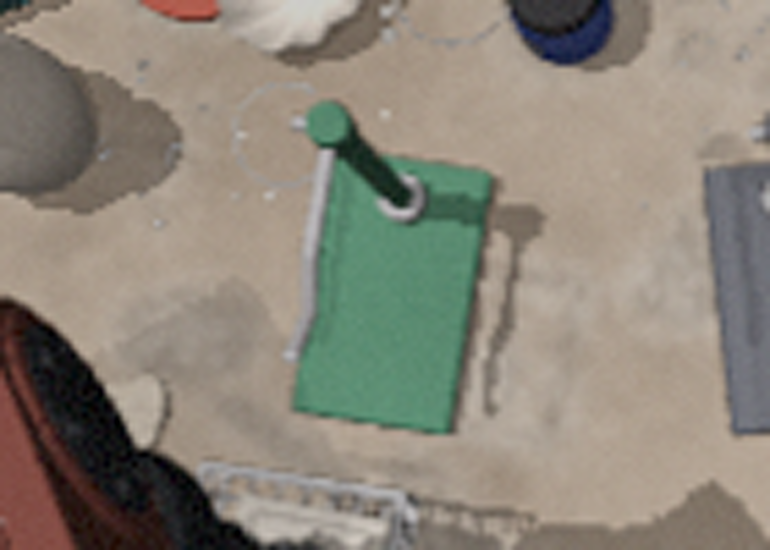

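The green base and hook (tip at 290,355) are clear ahead. The basket's far rim, (200,467) to (408,490), is roughly square to the hook. I'll check the rim prediction, then go in.

```bash
python3 -c "
from h import *
print(proj('top',world(np.array([433.9,328.8,94.5,np.radians(GY)]),[(43,51,42),(43,-51,42)])),uncrop([(200,467),(408,490)],5.5,(120,110)))"
python3 -m pendant '[{"dp":[0,4,0],"roll":0},{"dp":[0,7,-0.5],"roll":0},{"dp":[0,10,-0.5],"roll":0},{"dp":[0,10,-0.5],"roll":0},{"dp":[0,10,-0.5],"roll":0},{"dp":[0,10,-0.5],"roll":0},{"dp":[0,5,0],"roll":0},{"dp":[0,0,0],"roll":0}]'>/dev/null
python3 -c "
from h import *
to([552.5,313.3,311],GY)"
```

```text
[[156.05559223 192.57405414]
 [193.44454116 198.64681993]] [[155.95454545 194.5       ]
 [193.77272727 198.68181818]]
t 11.25 pos [495.9 320.5 311.3] dp [ 0.6 57.  -1.4] roll -0.0 w 23.5 ft [-0.2  1.2 -4.7] tilt z [-0.032 -0.014 -0.999]
```

```bash
python3 -m pendant '[{"dp":[0,5,0],"roll":0},{"dp":[0,8,-0.3],"roll":0},{"dp":[0,9,-0.3],"roll":0},{"dp":[0,9,-0.3],"roll":0},{"dp":[0,9,-0.3],"roll":0},{"dp":[0,8,-0.3],"roll":0},{"dp":[0,5,0],"roll":0},{"dp":[0,3,0],"roll":0},{"dp":[0,0,0],"roll":0}]'>/dev/null
python3 -c "
from h import *
to([552.5,313.3,276],GY)
cv2.imwrite('pics/s4.png',cv2.resize(camera('side')[80:210,220:340],None,fx=4.5,fy=4.5,interpolation=cv2.INTER_CUBIC))"
```

```text
t 12.38 pos [555.1 312.4 310.7] dp [ 1.2 -1.6 34.7] roll -0.0 w 23.5 ft [ 0.4  0.5 -4.5] tilt z [-0.032 -0.014 -0.999]
```

View pics/s4.png

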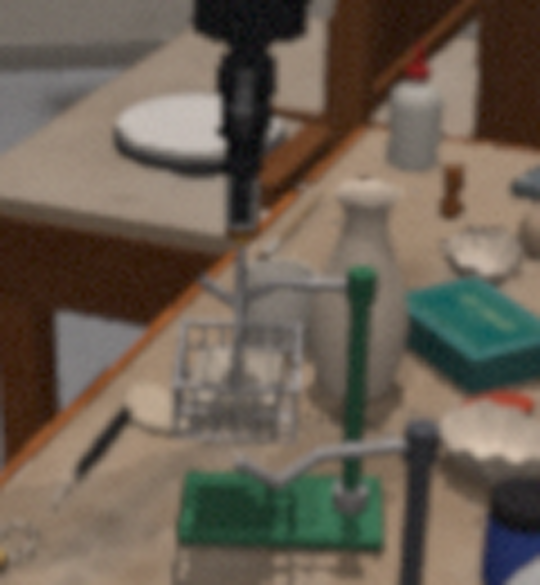

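The bail stands over the dip: peak at about (242,250), dip at about (240,298). The vase is well clear. Lowering.

```bash
python3 -m pendant '[{"dp":[1,-0.5,3],"roll":0},{"dp":[0,0,5],"roll":0},{"dp":[0,0,5],"roll":0},{"dp":[0,0,5],"roll":0},{"dp":[0,0,4],"roll":0},{"dp":[0,0,3],"roll":0},{"dp":[0,0,0],"roll":0}]'>/dev/null
python3 -c "
from h import *
to([552.5,313.3,276],GY)"
```

```text
t 13.3 pos [552.5 313.3 283.1] dp [0.1 0.2 7.1] roll 0.0 w 23.3 ft [-0.1  0.  -3.7] tilt z [-0.034 -0.015 -0.999]
```

```bash
python3 -m pendant '[{"dp":[0,0,2],"roll":0},{"dp":[0,0,2],"roll":0},{"dp":[0,0,2],"roll":0},{"dp":[0,0,0],"roll":0}]'>/dev/null
python3 -c "
from h import *
to([552.5,313.3,276],GY)"
python3 -m pendant '[{"dp":[0,0,1.5],"roll":0},{"dp":[0,0,1.5],"roll":0},{"dp":[0,0,0],"roll":0}]'>/dev/null
python3 -c "
from h import *
to([552.5,313.3,276],GY)"
```

```text
t 13.8 pos [552.6 313.3 277.3] dp [-0.  -0.1  1.3] roll 0.0 w 23.7 ft [ 0.4 -0.2 -3.9] tilt z [-0.033 -0.014 -0.999]
t 14.18 pos [552.8 313.5 276.3] dp [-0.3 -0.3  0.3] roll 0.0 w 23.7 ft [-1.2  0.4 -4.3] tilt z [-0.032 -0.014 -0.999]
```

```bash
for i in 1 2 3; do python3 -m pendant '[{"dp":[0,0,2],"roll":0},{"dp":[0,0,0],"roll":0}]' >/dev/null; python3 -c "
from h import *
to([552.5,313.3,276],GY)"; done
python3 -c "
from h import *
cv2.imwrite('pics/s5.png',cv2.resize(camera('side')[80:210,220:340],None,fx=4.5,fy=4.5,interpolation=cv2.INTER_CUBIC))"
```

```text
t 14.43 pos [552.8 313.6 276.2] dp [-0.3 -0.3  0.2] roll 0.0 w 23.6 ft [-1.5  0.4 -2.7] tilt z [-0.032 -0.014 -0.999]
t 14.68 pos [552.8 313.6 276.1] dp [-0.3 -0.3  0.1] roll 0.0 w 23.4 ft [-1.  -0.9 -0.2] tilt z [-0.031 -0.014 -0.999]
t 14.93 pos [552.8 313.6 276.1] dp [-0.3 -0.3  0.1] roll 0.0 w 23.5 ft [-2.1 -1.5  0.2] tilt z [-0.031 -0.014 -0.999]
```

View pics/s5.png

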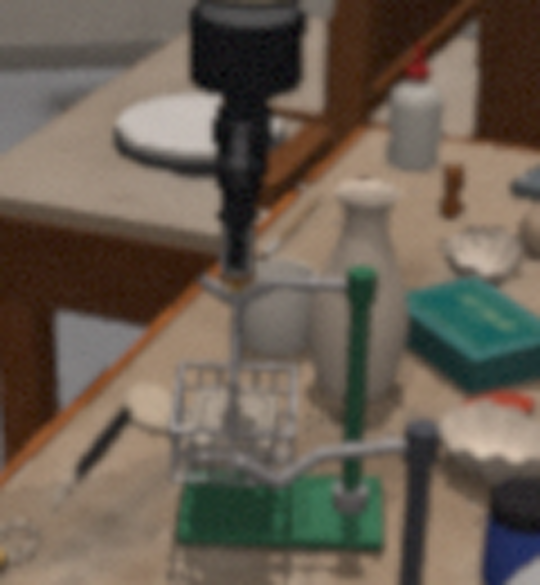

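The bail is seated in the dip at the expected height (TCP z 276.1, the same as at the first hook), and the wrist no longer carries the weight. Releasing.

```bash
python3 -m pendant '[{"dp":[0,0,0],"roll":0},{"dp":[0,0,0],"roll":0},{"dp":[0,0,0],"roll":0},{"dp":[0,0,0],"roll":0},{"dp":[0,0,0],"roll":0},{"dp":[0,0,0],"roll":0}]' 60
python3 -m pendant '[{"dp":[0,0,-4],"roll":0},{"dp":[0,0,-8],"roll":0},{"dp":[0,0,-10],"roll":0},{"dp":[0,0,-10],"roll":0},{"dp":[0,0,-12],"roll":0},{"dp":[0,0,-12],"roll":0},{"dp":[0,0,-12],"roll":0},{"dp":[0,0,-12],"roll":0},{"dp":[0,0,-12],"roll":0},{"dp":[0,0,-12],"roll":0},{"dp":[0,0,-12],"roll":0}]'
python3 -m pendant '[{"dp":[0,-20,0],"roll":0},{"dp":[0,-30,0],"roll":0},{"dp":[0,-30,0],"roll":0},{"dp":[0,-30,0],"roll":0},{"dp":[0,-30,0],"roll":0},{"dp":[0,-15,0],"roll":0},{"dp":[0,0,0],"roll":0},{"dp":[0,0,0],"roll":0},{"dp":[0,0,0],"roll":0},{"dp":[0,0,0],"roll":0},{"dp":[0,0,0],"roll":0},{"dp":[0,0,0],"roll":0}]'
python3 -c "
from h import *
cv2.imwrite('pics/s6a.png',camera('side'))
a=camera('side')[115:215,235:335];b=camera('top')[110:210,140:240]
cv2.imwrite('pics/s6.png',np.hstack([cv2.resize(i,None,fx=4,fy=4,interpolation=cv2.INTER_CUBIC) for i in(a,b)]))"
```

```text
t: 15.72
ee_pos: [554.4, 314.0, 274.9]
ee_rot: [[0.135, 0.99, -0.026], [0.991, -0.136, -0.012], [-0.015, -0.025, -1.0]]
ft_force: [-0.7, -0.5, 1.2]
width: 60.2
t: 17.1
ee_pos: [557.7, 315.5, 399.8]
ee_rot: [[0.135, 0.991, -0.025], [0.991, -0.135, -0.011], [-0.014, -0.023, -1.0]]
ft_force: [-0.1, -0.1, -0.3]
width: 60.3
t: 18.6
ee_pos: [404.1, 336.6, 407.5]
ee_rot: [[0.139, 0.99, -0.02], [0.99, -0.139, -0.01], [-0.012, -0.018, -1.0]]
ft_force: [-0.0, 0.4, 0.5]
width: 59.6
```

View pics/s6.png

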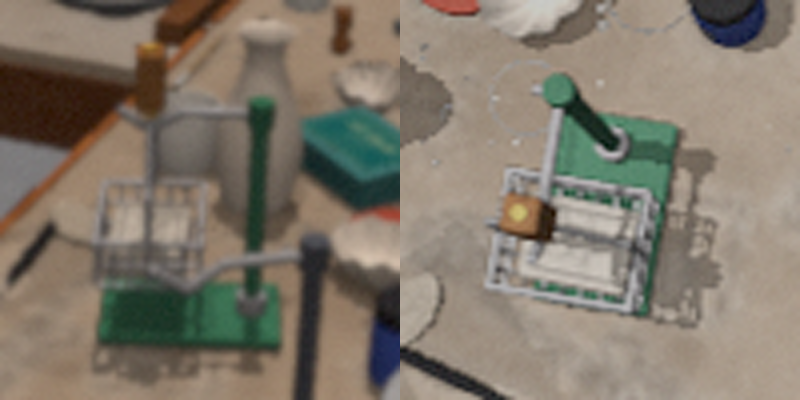

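The basket hangs from the green hook with its mould in it, and the grip stands upright. I'll fit its pose and check that it's still.

```bash
python3 -m pendant '[{"dp":[0,0,0],"roll":0},{"dp":[0,0,0],"roll":0},{"dp":[0,0,0],"roll":0},{"dp":[0,0,0],"roll":0},{"dp":[0,0,0],"roll":0},{"dp":[0,0,0],"roll":0},{"dp":[0,0,0],"roll":0},{"dp":[0,0,0],"roll":0},{"dp":[0,0,0],"roll":0},{"dp":[0,0,0],"roll":0},{"dp":[0,0,0],"roll":0},{"dp":[0,0,0],"roll":0}]' >/dev/null
python3 - <<'E'
from h import *
T=lambda U:uncrop(U,4,(140,110));S=lambda U:uncrop(U,4,(235,115))
o=[('top',[(0,0,183),(-43,51,42),(-43,-51,42),(43,-51,42),(43,51,42)],T([(120,212),(90,288),(240,305),(255,188),(108,172)])),('side',[(0,0,183),(0,0,133)],S([(150,50),(150,112)]))]
x,r=fit(o,None,(550,313,60,-.13));print(x.round(2),r.tolist())
a=cv2.imread('pics/s6a.png')[115:215,235:335].astype(float)
b=camera('side')[115:215,235:335].astype(float);c=camera('side')[115:215,235:335].astype(float)
print(np.abs(a-b).mean(),np.abs(b-c).mean(),cv2.phaseCorrelate(a[:,:,1][0:80,10:60].copy(),b[:,:,1][0:80,10:60].copy()))
E
```

```text
[ 5.5173e+02  3.1176e+02  5.9840e+01 -9.0000e-02] [[0.1, -0.6], [0.6, 0.9], [-0.6, 0.9], [-0.4, -0.3], [0.3, -0.5], [0.1, 0.2], [-0.1, -0.2]]
1.7268666666666668 1.721 ((-0.04374208937882784, -0.05037941563152515), 0.9944158652911281)
```

The fit puts the basket at (551.7, 311.8, 59.8), which is 1.5 mm sideways from the green origin. The pictures differ only by noise, so it is hanging still.

```bash
python3 -c "
from rig import *
print(hand_in(), get_obs()['t'])"
```

```text
the job is handed in; nothing more can be done
the job is handed in; nothing more can be done
```

I took the basket off the dark grey stand's hook and hung it on the green stand's hook with the mould still in it. I handed the job in at about 20 s of the 48 s; the hand-in gave no verdict.

My last checks, from the camera pictures:
- **Position:** the basket's origin is about 1.5 mm sideways of the green stand's origin, with its underside 60 mm above the table.
- **Hanging:** it looks upright. Before I let go, the wrist force had dropped to about zero, so the hook had taken the weight.
- **Stillness:** pictures taken about 1.5 s apart differed only by noise.
- **Mould:** it is visible in the basket in the last picture. I did not measure its distance from the basket's origin.
- **Robot:** it had backed off about 150 mm and was touching nothing.

During the carry the tool leaned by up to about 2 degrees, well inside the 20-degree limit. In the first picture I misread one basket corner by 9 pixels; the other corners agreed, so the fit was not affected.

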